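# Lift the pink cake with the tongs

## Robot

A 6-joint arm with a two-finger parallel gripper is mounted at the origin on the work surface. World frame = base frame: x ahead of the robot, y to its left, z up, the work surface at z = 0. Lengths are in m, angles in rad, forces in N, time in s.
With the tool pointing down it reaches from about 0.4 to 0.825 m from the base axis. Payload 7 kg.
Tool frame: the origin (TCP) lies where the fingers leave the gripper's body, on its centre line; the fingertips stand 73 mm ahead of it and the grasp point (between the pads) lies 54 mm ahead of it (ctrl.pinch_z is the distance from the TCP to the grasp point, in m); z points along the fingers, y is the line along which they close (so a half turn about z gives the same grasp; the last joint's range is limited). The gripper opens to 85 mm and grips with 20 to 120 N. Pads are 22 mm wide; open, the fingers measure 114 mm over their backs; the gripper's body (76 mm by 85 mm) begins 54 mm behind the grasp point. The pads swing forward as they close: fully open they stand 13 mm farther back than shut.
Start: joints at [1.396, 0.359, 0.012, 0, -1.224, -0.288], TCP at [0.301, 0.604, 0.304] pointing down, gripper open.
Joint ranges: [-3.07, 3.07], [-1.43, 2.12], [-1.02, 1.25], [-3.03, 1.67], [-3.05, -0], [-3.03, 3.03]. Speed limits (rad/s): [2.39, 2.39, 3.01, 3.14, 3.14, 3.14].

## Interface

Orientations are given as a unit quaternion [w, x, y, z].
In Python, from workcell import ctrl gives the robot as it stands.
- The arm moves only by the tool arm_command, never from a script. Its argument "series" is a list of rows, each an object of numbers: "x", "y", "z": the shift along the tool's x, y, z in cm; "yaw": the turn about the tool's z in degrees; "grip": the closure, from 0 (fully open) to 1 (shut). A call has 1 to 20 rows; each row shifts and turns the commanded pose from where the row before left it, along the tool's axes as they then stand; what a row does not reach is not made up. A row lasts 1/8 s, in which the tool goes at most 62.5 mm and 10.7 degrees, less where a joint would pass 70% of its speed; a pose out of reach is approached as far as the arm can. A call with a gripper value outside its range is refused whole. The fingers move at their own pace and stop on an object; "squeeze" is the grip in N (left out, the last holds). Time passes only in rows, so rows that do not move let the fingers close. It gives the time, the measured TCP pose, the force, the opening and the grip force at its end, in the units of the state.
- ctrl.observe(): the state, without advancing time (a new reading comes with each control period).
- ctrl.capture(name): name is "side" or "top" or "wrist"; returns a dict with "img" (420x560x3 uint8, red, green, blue), "mtx" (3x3 intrinsics, pixels), "k1" (the pictures are not rectified: a ray, as slopes to the right and down, at radius r is drawn at 1 + k1 r^2 times it, then the intrinsics apply), "pose" (4x4, takes a point from camera to world coordinates); the wrist camera has in their place "mount" (4x4, takes a point from camera to tool coordinates, whose origin is the TCP and whose axes are the flange's). Camera axes: x right, y down, z forward; pixel columns grow to the right and rows downward; lengths in m; the calibration is good to about 2 mm. A picture is of the moment at which its call begins: read the wrist's pose just before it. There is no depth.
- ctrl.finish_job(): hands the job in; it is judged then, once.
The state is a dict: "t": time; "qpos": joint angles; "dq": joint speeds; "joint_torque": joint torques, N m; "tool_pos": TCP position; "tcp_rot": TCP orientation; "ft_force": force on the tool from outside, world axes, zero at the start; "wrist_torque": the same for the moment, N m; "grip_width": finger opening in m; "grasp_force": force on a finger pad.
Only numpy, scipy, OpenCV 4.12 (cv2) and the standard library are available. Lean on these libraries where they do the work, as an engineer would, in place of code of your own. Each camera call takes 0.05 s, during which the arm holds its last target. There are 200 camera calls.

## Task

Pick up the kitchen tongs by their two orange grips, close their jaws on the little cake with pink icing, lift it off the white board and carry it over the middle of the single white dinner plate. Finish while holding it there in the squeezed tongs, level and still, with about 10 cm of air between cake and plate: do not put it down or let go. Never touch the cakes with the gripper itself, and leave the plain cakes, the plate and everything else where they are.

Things in the scene. Friction and masses are not known exactly. Their poses are not given: they have to be found in the camera images.
- tongs: steel tongs lying on edge, 218 mm long, 26 mm tall, 130 g: two strips hinged at a round tail coil (24 mm across). Origin on the hinge axis at the underside; z up; x from tail towards jaws (midway between the arms while fully open). This body is the left arm (y > 0) and the coil, and carries the right arm. A spring opens them. Centre of mass about 100 mm from the hinge, between the grips
- tongs_right: right arm (y < 0) of the tongs, turning about the vertical hinge at the tail; origin on the hinge axis at the underside. Squeezing takes about 4 N at the orange grips when open, 6 N when the jaws are 44 mm apart; the jaws can close to about 5 mm
- grip_left (a point): middle of the outer face of the left orange grip (56 mm long, 26 mm tall), 100 mm from the hinge, 13 mm above the underside. Across both grips: 56 mm when open, 36 mm when the jaws are 44 mm apart (grips and jaws then parallel). Jaw travel is about 1.95 times grip travel
- grip_right (a point): the same on the right arm
- jaw_left (a point): middle of the inner face of the left jaw (dark plate, 40 mm long, 26 mm tall), 195 mm from the hinge, 13 mm above the underside. Between both jaws: about 83 mm when open
- jaw_right (a point): the same on the right jaw
- board: fixed white plastic board, 160 mm along its x, 290 mm along its y, 12 mm thick; origin at the centre of its underside. Three cakes stand on it in a row along its y, about 95 mm apart
- pink_cake: round sandwich cake with pink icing and sprinkles, 44 mm across, 30 mm tall (34 with icing), about 50 g, firm; origin at the centre of its underside, z up
- plain_cake_a: plain round cake of the same size, no icing; to be left alone
- plain_cake_b: another plain round cake of the same size; to be left alone
- plate: single white plate, 170 mm across, 18 mm tall, on the worktop; origin at the centre of its underside, z up
- cutter: pink heart-shaped cutter, 65 mm wide, 35 mm tall; bystander, origin at its underside
- spatula: spatula 240 mm long lying on the worktop; bystander
- sprinkle_jar: jar with blue cap, 52 mm across, 85 mm tall; bystander, origin at its underside
- jug: clear jug, 120 mm across, 160 mm tall; bystander, origin at its underside
- cup: white mug, 80 mm across, 85 mm tall; bystander, origin at its underside

How it is judged:
On the way:
1. the pink cake is lifted off the board between the jaws of the tongs (z of pink_cake in the frame of board above 0.03 m and contact force between pink_cake and tongs_right above 0.5 N and contact force between tongs and the fingers above 1 N), for 0.2 s.
At the end, for the whole second after the job is handed in: robot holds the tongs (over 1 N, tail over 30 mm high), jaws alone carry the pink cake (over 0.5 N): within 45 mm of the plate's middle, 60 to 180 mm above its underside, tilt under 0.4 rad, under 0.03 m/s; plate and plain cakes moved under 30 mm (horizontal distance between pink_cake and plate below 0.045 m and z of pink_cake in the frame of plate between 0.06 and 0.18 m and angle between pink_cake's own z axis and vertical below 0.4 rad and linear speed of pink_cake below 0.03 m/s and contact force between pink_cake and tongs_right above 0.5 N and contact force between tongs and the fingers above 1 N and contact force between pink_cake and the fingers below 0.2 N and contact force between pink_cake and plate below 0.05 N and height (world z) of tongs above 0.03 m and distance of each of plate, plain_cake_a, plain_cake_b from where it was at the start of the episode below 0.03 m); the arm keeps its last pose, push and grip.
It fails at once if the gripper touches a cake (contact force between any of pink_cake, plain_cake_a, plain_cake_b and the fingers above 0.5 N or contact force between any of pink_cake, plain_cake_a, plain_cake_b and the arm above 0.5 N).
It fails at once if a bystander is pushed away (over 40 mm) (distance of any of plain_cake_a, plain_cake_b, plate, cutter, spatula, sprinkle_jar, jug, cup from where it was at the start of the episode above 0.04 m).
It also fails if it takes over 43 s, if anything falls off the work surface, if the arm or the gripper's body presses on something with over 40 N, if the wrist force passes 120 N, or if a joint passes its speed limit or range.

## Working session

There is one attempt and no reset: what is moved stays moved. The work goes in short steps, Python scripts to look and compute and a tool call to move; the robot and the scene stay as the last step left them, time stands still between calls to the robot, and variables do not carry over. Pictures are saved under pics/ and viewed, at most 11 in all, crops included, and the job is handed in when it is done.

Besides the shell and the picture viewer there is one more tool, called by a JSON object that holds its "api" and its "payload". arm_command: Moves the arm, as the interface text tells. Its arguments: {"type":"object","properties":{"series":{"type":"array","items":{"type":"object","properties":{"x":{"type":"number"},"y":{"type":"number"},"z":{"type":"number"},"yaw":{"type":"number"},"grip":{"type":"number"}}}},"squeeze":{"type":"number"}},"required":["series"]}

```bash
mkdir -p pics; cat > h.py <<'E'
import numpy as np, cv2
from workcell import ctrl
def save(c,n): cv2.imwrite(f'pics/{n}.png',cv2.cvtColor(c['img'],cv2.COLOR_RGB2BGR))
def ray(c,u,v,T=None):
    T=c['pose'] if T is None else T; T=np.array(T);K=np.array(c['mtx'])
    d=np.array([(u-K[0,2])/K[0,0],(v-K[1,2])/K[1,1]]); s=d.copy()
    for _ in range(20): s=d/(1+c['k1']*(s@s))
    return T[:3,3],T[:3,:3]@np.array([s[0],s[1],1])
def onz(c,u,v,z,T=None):
    o,d=ray(c,u,v,T); return o+d*(z-o[2])/d[2]
def proj(c,p,T=None):
    T=np.array(c['pose'] if T is None else T);q=T[:3,:3].T@(np.array(p)-T[:3,3]);s=q[:2]/q[2];s=s*(1+c['k1']*(s@s));K=np.array(c['mtx'])
    return np.array([K[0,0]*s[0]+K[0,2],K[1,1]*s[1]+K[1,2]])
def wT(c,st):
    from scipy.spatial.transform import Rotation as R
    w,x,y,z=st['tcp_rot'];T=np.eye(4);T[:3,:3]=R.from_quat([x,y,z,w]).as_matrix();T[:3,3]=st['tool_pos'];return T@np.array(c['mount'])
E
python3 - <<'E'
from h import *
import pickle
st=ctrl.observe();print(st['t'],st['tcp_rot'],st['tool_pos'],st['grip_width'])
d={n:ctrl.capture(n) for n in('top','side')}
pickle.dump(d,open('c0.pkl','wb'))
for n in d: save(d[n],n+'0');print(np.round(d[n]['pose'],3).tolist())
E
```

```text
0.0 [ 8.52324655e-04  9.73339100e-01 -2.29369265e-01 -1.03115036e-04] [0.3011908  0.60367031 0.30295334] 0.08541835677128454
[[0.025, -0.996, 0.085, 0.424], [-1.0, -0.024, 0.015, -0.035], [-0.013, -0.085, -0.996, 1.702], [0.0, 0.0, 0.0, 1.0]]
[[-0.929, -0.281, 0.243, 0.253], [-0.371, 0.698, -0.612, 0.749], [0.002, -0.658, -0.753, 1.018], [0.0, 0.0, 0.0, 1.0]]
```

View pics/top0.png

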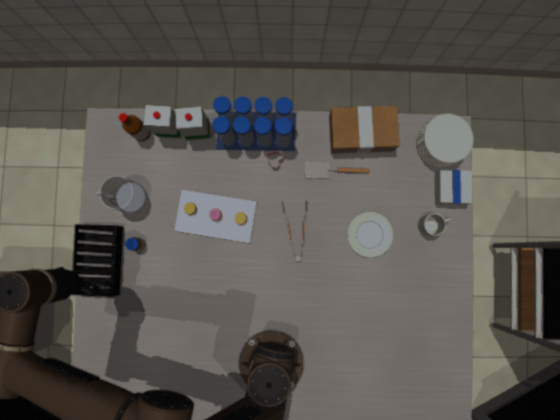

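View pics/side0.png

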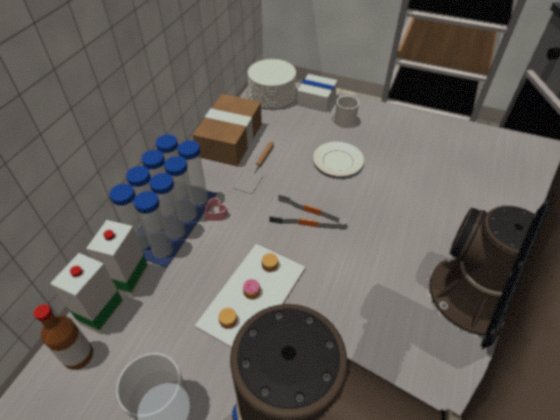

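The top view shows the tongs' tail at (298,259), jaws at (284,205) and (306,205) and orange grips at (290,231) and (303,231). The pink cake is at (215,215) between plain cakes at (190,209) and (240,218), and the plate is at (370,234). In the side view the pink cake is at (252,288), the tongs' tail at (345,226) and the plate at (338,160).

```bash
python3 - <<'E'
from h import *
import pickle
d=pickle.load(open('c0.pkl','rb'))
box={'top':{'cakeP':(205,225,205,225),'cakeA':(180,200,200,218),'cakeB':(232,250,210,228),'gL':(284,296,218,245),'gR':(297,310,218,245)},
'side':{'cakeP':(238,266,274,302),'cakeA':(215,240,305,330),'cakeB':(258,283,250,273),'gL':(300,325,200,215),'gR':(298,325,216,232)}}
P={}
for n in d:
  c=d[n];hsv=cv2.cvtColor(c['img'],cv2.COLOR_RGB2HSV)
  for k,(a,b,e,f) in box[n].items():
    s=hsv[e:f,a:b].astype(int);m=(s[...,1]>110)&(s[...,2]>60)
    v,u=np.nonzero(m);q=(u.mean()+a,v.mean()+e);z=.02 if k[0]=='g' else .04
    p=onz(c,*q,z);P[n,k]=q
    # direction
    print(n,k,len(u),np.round(q,1),np.round(p,4))
c=d['top']
def tri(qa,qb):
  A=[];b=[]
  for n,q in(('top',qa),('side',qb)):
    o,r=ray(d[n],*q);r=r/np.linalg.norm(r);M=np.eye(3)-np.outer(r,r);A.append(M);b.append(M@o)
  return np.linalg.solve(sum(A),sum(b))
for k in box['top']: print('tri',k,np.round(tri(P['top',k],P['side',k]),4))
for n,q in(('tail',(298,259)),('jL',(284,205)),('jR',(306.5,205)),):print(n,np.round(onz(c,*q,.02),4))
for n,q in(('plate',(370.5,234.5)),):print(n,np.round(onz(c,*q,.015),4))
g=cv2.cvtColor(c['img'],cv2.COLOR_RGB2GRAY)
for nm,(a,b,e,f),t in(('plate',(340,400,205,262),105),('board',(170,262,185,248),120)):
  m=(cv2.threshold(g,t,255,0)[1]);k=np.zeros_like(m);k[e:f,a:b]=m[e:f,a:b]
  ct=max(cv2.findContours(k,0,2)[0],key=cv2.contourArea);r=cv2.minAreaRect(ct)
  print(nm,r,np.round(onz(c,*r[0],.012),4),[np.round(onz(c,*x,.012)[:2],4).tolist() for x in cv2.boxPoints(r)])
im=cv2.cvtColor(c['img'],cv2.COLOR_RGB2BGR)
cv2.imwrite('pics/z0.png',cv2.resize(im[190:270,170:270+10],None,fx=7,fy=7,interpolation=cv2.INTER_CUBIC)[:,:770])
cv2.imwrite('pics/z1.png',cv2.resize(im[195:270,265:325],None,fx=8,fy=8,interpolation=cv2.INTER_CUBIC))
E
```

```text
top cakeP 0 [nan nan] [nan nan nan]
top cakeA 95 [189.9 208.2] [0.5588 0.3117 0.04  ]
top cakeB 89 [240.5 218.1] [0.5267 0.1234 0.04  ]
top gL 0 [nan nan] [nan nan nan]
top gR 3 [303.  231.3] [ 0.4848 -0.1072  0.02  ]
side cakeP 142 [250.8 290.4] [0.5366 0.233  0.04  ]
side cakeA 257 [227.5 317.8] [0.5576 0.3228 0.04  ]
side cakeB 209 [269.5 262. ] [0.526  0.1358 0.04  ]
side gL 96 [312.  209.6] [ 0.4868 -0.098   0.02  ]
side gR 101 [307.5 222.2] [ 0.4828 -0.047   0.02  ]
tri cakeP [nan nan nan]
tri cakeA [0.5613 0.3155 0.024 ]
tri cakeB [0.5291 0.1254 0.0239]
tri gL [nan nan nan]
tri gR [ 0.4939 -0.1089 -0.0557]
tail [ 0.3827 -0.091   0.02  ]
jL [ 0.5807 -0.0347  0.02  ]
jR [ 0.5827 -0.1182  0.02  ]
plate [ 0.4792 -0.358   0.015 ]
plate ((369.5, 233.0), (56.0, 59.0), 90.0) [ 0.4848 -0.3547  0.012 ] [[0.5865, -0.2435], [0.5919, -0.4647], [0.3836, -0.4658], [0.3788, -0.2466]]
board ((215.08106994628906, 215.5135040283203), (77.26750946044922, 42.414939880371094), 9.462323188781738) [0.5358 0.2215 0.012 ] [[0.4774, 0.376], [0.6355, 0.3565], [0.5942, 0.0676], [0.4377, 0.089]]<stdin>:11: RuntimeWarning: Mean of empty slice.
  ret = ret.dtype.type(ret / rcount)
```

View pics/z1.png

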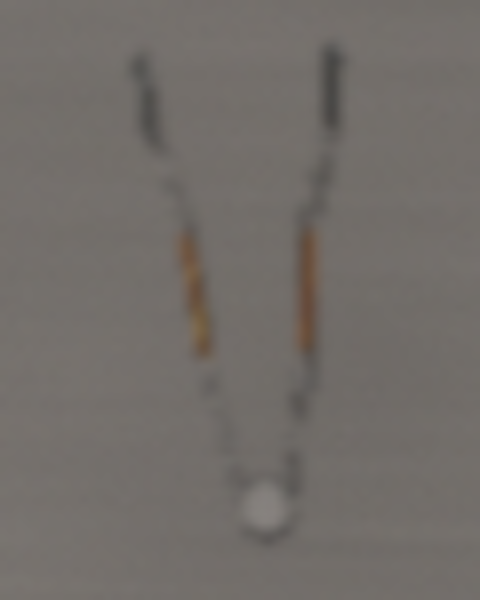

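The zoom shows the tongs fully open, with the coil at (298.2,258.4), the grip middles at (289.4,231.9) and (303.3,231.4), and the jaws ahead (up in the picture). They are yawed about +4.5° around (0.484,-0.084). The row of cakes is centred near (0.543,0.22), with the board's yaw about -8.5°. I'll move over the board first to look with the wrist camera.

{"api": "arm_command", "payload": {"series": [{"yaw": -7.75, "z": 1}, {"yaw": -7.75, "z": 1}, {"yaw": -7.75, "z": 1}, {"yaw": -7.75, "z": 1}, {"x": 1.5, "y": 4.75}, {"x": 1.5, "y": 4.75}, {"x": 1.5, "y": 4.75}, {"x": 1.5, "y": 4.75}, {"x": 1.5, "y": 4.75}, {"x": 1.5, "y": 4.75}, {"x": 1.5, "y": 4.75}, {"x": 1.5, "y": 4.75}, {}, {}]}}

```text
$.series[0]: bad value
```

```bash
python3 - <<'E'
from h import *
import pickle
st=ctrl.observe();c=ctrl.capture('wrist');pickle.dump((st,c),open('w1.pkl','wb'));save(c,'w1')
print(st['t'],st['tool_pos'],np.round(c['mount'],3).tolist());T=wT(c,st);print(np.round(T,3))
for q in((215,215),):pass
print(proj(c,[.543,.22,.044],T),proj(c,[.484,-.084,.02],T))
E
```

```text
0.1 [0.30121524 0.60370604 0.30304303] [[-0.001, -0.962, -0.272, 0.068], [1.0, -0.001, -0.001, -0.0], [0.0, -0.272, 0.962, -0.07], [0.0, 0.0, 0.0, 1.0]]
[[-0.448 -0.86  -0.243  0.362]
 [-0.894  0.431  0.121  0.574]
 [ 0.001  0.272 -0.962  0.373]
 [ 0.     0.     0.     1.   ]]
[ 537.47162654 -228.02503447] [ 674.16876725 -151.23837931]
```

View pics/w1.png

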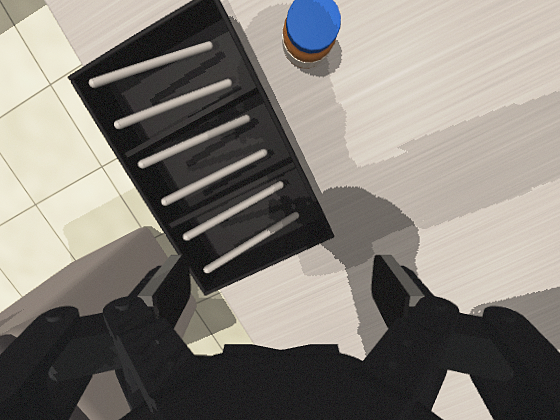

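The call was refused and the arm hasn't moved: the picture still shows the rack and the jar cap at (313,25). I'll retry with every field filled in.

{"api": "arm_command", "payload": {"series": [{"x": 0, "y": 0, "yaw": -7.75, "z": 1, "grip": 0}, {"x": 0, "y": 0, "yaw": -7.75, "z": 1, "grip": 0}, {"x": 0, "y": 0, "yaw": -7.75, "z": 1, "grip": 0}, {"x": 0, "y": 0, "yaw": -7.75, "z": 1, "grip": 0}, {"x": 1.5, "y": 4.75, "yaw": 0, "z": 0, "grip": 0}, {"x": 1.5, "y": 4.75, "yaw": 0, "z": 0, "grip": 0}, {"x": 1.5, "y": 4.75, "yaw": 0, "z": 0, "grip": 0}, {"x": 1.5, "y": 4.75, "yaw": 0, "z": 0, "grip": 0}, {"x": 1.5, "y": 4.75, "yaw": 0, "z": 0, "grip": 0}, {"x": 1.5, "y": 4.75, "yaw": 0, "z": 0, "grip": 0}, {"x": 1.5, "y": 4.75, "yaw": 0, "z": 0, "grip": 0}, {"x": 1.5, "y": 4.75, "yaw": 0, "z": 0, "grip": 0}, {"x": 0, "y": 0, "yaw": 0, "z": 0, "grip": 0}, {"x": 0, "y": 0, "yaw": 0, "z": 0, "grip": 0}], "squeeze": 30}}

```text
t: 1.9
tool_pos: [0.4508, 0.2345, 0.2639]
tcp_rot: [-0.0, 0.999, 0.039, 0.0]
ft_force: [0.1, -0.4, 0.0]
grip_width: 0.0855
grasp_force: 0.0
```

```bash
python3 - <<'E'
from h import *
import pickle
st=ctrl.observe();c=ctrl.capture('wrist');pickle.dump((st,c),open('w1.pkl','wb'));save(c,'w1b')
T=wT(c,st);print(st['t'],st['tool_pos'],np.abs(st['dq']).max(),np.degrees(np.arctan2(T[1,1],T[0,1]))+180)
print(proj(c,[.543,.22,.044],T),proj(c,[.484,-.084,.02],T))
E
```

```text
1.9 [0.45078472 0.23446613 0.2639288 ] 0.02259441383499825 4.368926124728688
[305.66740372  93.43291746] [576.96461529 180.22785479]
```

View pics/w1b.png

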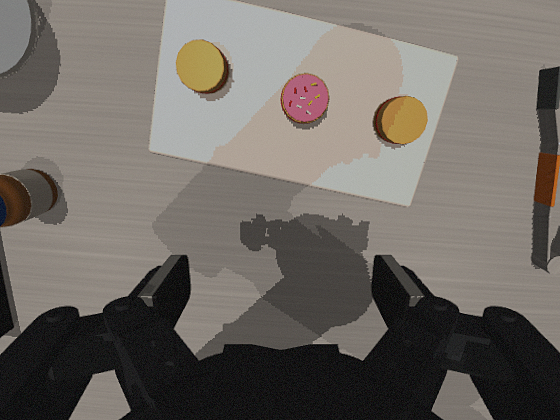

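The wrist view shows the pink cake at (305,98), just where I predicted it, the plain cakes at (201,66) and (402,120), and the left tongs arm at the right edge. I'll measure the cakes and then move on over the tongs.

{"api": "arm_command", "payload": {"series": [{"x": -0.75, "y": 5.25, "yaw": 0, "z": 0, "grip": 0}, {"x": -0.75, "y": 5.25, "yaw": 0, "z": 0, "grip": 0}, {"x": -0.75, "y": 5.25, "yaw": 0, "z": 0, "grip": 0}, {"x": -0.75, "y": 5.25, "yaw": 0, "z": 0, "grip": 0}, {"x": -0.75, "y": 5.25, "yaw": 0, "z": 0, "grip": 0}, {"x": -0.75, "y": 5.25, "yaw": 0, "z": 0, "grip": 0}, {"x": 0, "y": 0, "yaw": 0, "z": 0, "grip": 0}, {"x": 0, "y": 0, "yaw": 0, "z": 0, "grip": 0}]}}

```text
t: 2.95
tool_pos: [0.4308, -0.0824, 0.2639]
tcp_rot: [-0.0, 0.999, 0.039, 0.0]
ft_force: [0.7, -0.2, -0.2]
grip_width: 0.0852
grasp_force: 0.0
```

```bash
python3 - <<'E'
from h import *
import pickle
def blobs(c,m,mina):
  n,l,s,ce=cv2.connectedComponentsWithStats(m.astype(np.uint8))
  return [(s[i,4],*cv2.minEnclosingCircle(np.argwhere(l==i)[:,::-1].astype(np.float32))) for i in range(1,n) if s[i,4]>mina]
st,c=pickle.load(open('w1.pkl','rb'));T=wT(c,st);h=cv2.cvtColor(c['img'],cv2.COLOR_RGB2HSV).astype(int)
H,S,V=h[...,0],h[...,1],h[...,2]
for nm,m,z in(('pink',(H>160)&(S>80)&(V>120),.046),('plain',(H>12)&(H<28)&(S>100)&(V>100),.042)):
  for a,q,r in blobs(c,m,500): print(nm,a,np.round(q,1),round(r,1),np.round(onz(c,*q,z,T),4),'dia',np.linalg.norm(onz(c,q[0]+r,q[1],z,T)-onz(c,q[0]-r,q[1],z,T)))
st=ctrl.observe();c=ctrl.capture('wrist');pickle.dump((st,c),open('w2.pkl','wb'));save(c,'w2');T=wT(c,st);print(st['tool_pos'])
h=cv2.cvtColor(c['img'],cv2.COLOR_RGB2HSV).astype(int);H,S,V=h[...,0],h[...,1],h[...,2]
n,l,s,ce=cv2.connectedComponentsWithStats(((H<16)&(S>150)&(V>90)).astype(np.uint8))
for i in range(1,n):
  if s[i,4]>200:
    print('grip',s[i],np.round(onz(c,*ce[i],.02,T),4),cv2.minAreaRect(np.argwhere(l==i)[:,::-1].astype(np.float32)))
E
```

```text
pink 1509 [305.4  97.7] 23.4 [0.5392 0.22   0.046 ] dia 0.041530178867336315
plain 1938 [199.7  65.1] 26.0 [0.5601 0.3152 0.042 ] dia 0.04606605729621187
plain 1717 [404.3 119.8] 24.4 [0.5278 0.127  0.042 ] dia 0.045690371501785655
[ 0.43080017 -0.0824025   0.26387642]
grip [252 106  10  58 242] [ 0.4831 -0.0535  0.02  ] ((256.6995849609375, 134.53662109375), (57.54925537109375, 4.3579583168029785), 83.04703521728516)
grip [305 106  10  58 231] [ 0.4868 -0.106   0.02  ] ((309.5, 134.5), (4.031023025512695, 57.661155700683594), 6.709837436676025)
```

View pics/w2.png

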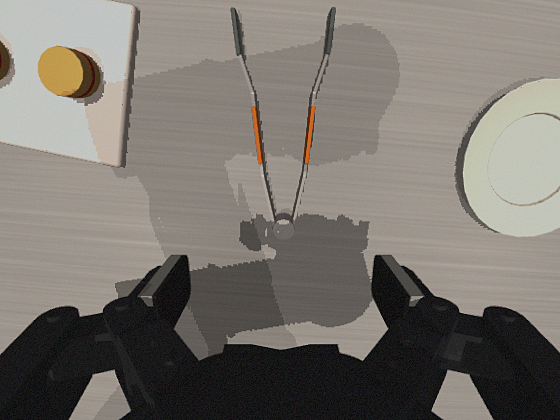

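The tongs are lined up in the wrist view: grips at (257,135) and (309,135), tail at (284,229), jaws at (236,30) and (333,30). That makes the tongs' yaw match the tool's, with the grips 5.4 cm ahead of the tool. The grip spread of 52 mm fits the given 56 mm less the wall thickness, so I'll descend and close gently.

{"api": "arm_command", "payload": {"series": [{"x": 2.7, "y": 0.1, "yaw": 0, "z": 3, "grip": 0}, {"x": 2.7, "y": 0.1, "yaw": 0, "z": 3, "grip": 0}, {"x": 0, "y": 0, "yaw": 0, "z": 4, "grip": 0}, {"x": 0, "y": 0, "yaw": 0, "z": 4, "grip": 0}, {"x": 0, "y": 0, "yaw": 0, "z": 3, "grip": 0}, {"x": 0, "y": 0, "yaw": 0, "z": 2, "grip": 0}, {"x": 0, "y": 0, "yaw": 0, "z": 0, "grip": 0.2}, {"x": 0, "y": 0, "yaw": 0, "z": 0, "grip": 0.3}, {"x": 0, "y": 0, "yaw": 0, "z": 0, "grip": 0.4}, {"x": 0, "y": 0, "yaw": 0, "z": 0, "grip": 0.4}, {"x": 0, "y": 0, "yaw": 0, "z": 0, "grip": 0.4}, {"x": 0, "y": 0, "yaw": 0, "z": 0, "grip": 0.4}]}}

```text
t: 4.5
tool_pos: [0.4857, -0.0803, 0.0752]
tcp_rot: [-0.0, 0.999, 0.039, 0.002]
ft_force: [-0.7, 3.6, 5.9]
grip_width: 0.0511
grasp_force: 4.6
```

```bash
python3 - <<'E'
from h import *
st=ctrl.observe();print({k:np.round(st[k],4) for k in('t','tool_pos','grip_width','grasp_force','ft_force')})
c=ctrl.capture('wrist');save(c,'w3')
E
```

```text
{'t': np.float64(4.5), 'tool_pos': array([ 0.4857, -0.0803,  0.0752]), 'grip_width': np.float64(0.0511), 'grasp_force': np.float64(4.5694), 'ft_force': array([-0.6721,  3.5605,  5.8971])}
```

View pics/w3.png

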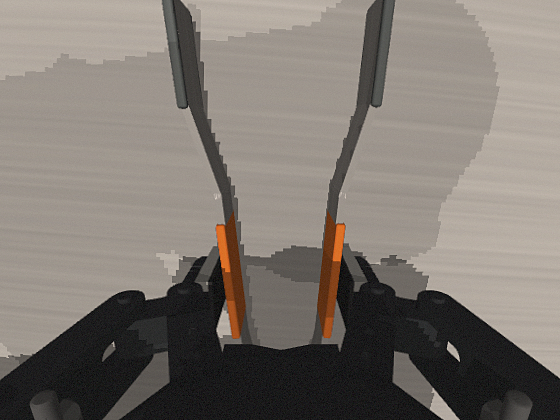

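The fingers have closed on both orange grips (grip outlines at (230,280) and (333,280)), with jaws symmetric at (182,50) and (377,50) and 4.6 N on a pad. The upward 6 N suggests the tips are resting on the worktop. I'll close a bit more, lift and check.

{"api": "arm_command", "payload": {"series": [{"x": 0, "y": 0, "yaw": 0, "z": -0.3, "grip": 0.43}, {"x": 0, "y": 0, "yaw": 0, "z": -0.2, "grip": 0.43}, {"x": 0, "y": 0, "yaw": 0, "z": -1, "grip": 0.43}, {"x": 0, "y": 0, "yaw": 0, "z": -2, "grip": 0.43}, {"x": 0, "y": 0, "yaw": 0, "z": -2.5, "grip": 0.43}, {"x": 0, "y": 0, "yaw": 0, "z": -2.5, "grip": 0.43}, {"x": 0, "y": 0, "yaw": 0, "z": -1.5, "grip": 0.43}, {"x": 0, "y": 0, "yaw": 0, "z": 0, "grip": 0.43}, {"x": 0, "y": 0, "yaw": 0, "z": 0, "grip": 0.43}]}}

```text
t: 5.68
tool_pos: [0.484, -0.0809, 0.1735]
tcp_rot: [-0.0, 0.999, 0.039, -0.0]
ft_force: [0.6, -0.1, -1.9]
grip_width: 0.0487
grasp_force: 4.4
```

```bash
python3 - <<'E'
from h import *
st=ctrl.observe();print({k:np.round(st[k],4) for k in('t','tool_pos','grip_width','grasp_force','ft_force')})
c=ctrl.capture('wrist');save(c,'w4')
a=cv2.imread('pics/w3.png');b=cv2.imread('pics/w4.png')
s=ctrl.capture('side');o=cv2.cvtColor(s['img'],cv2.COLOR_RGB2BGR)
v=np.hstack([b[:360,100:460],cv2.resize(o[120:280,200:400],(440,352))[:, :]][:1]+[cv2.copyMakeBorder(cv2.resize(o[120:280,200:400],(440,352)),0,8,0,0,0)])
cv2.imwrite('pics/w4s.png',v)
E
```

```text
{'t': np.float64(5.675), 'tool_pos': array([ 0.484 , -0.0809,  0.1735]), 'grip_width': np.float64(0.0487), 'grasp_force': np.float64(4.3783), 'ft_force': array([ 0.5827, -0.0648, -1.9208])}
```

View pics/w4s.png

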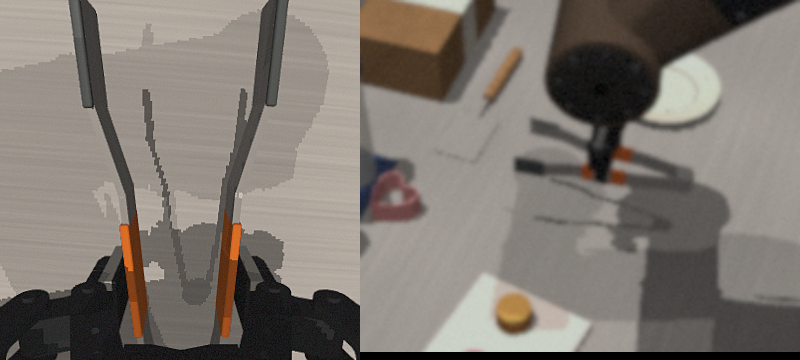

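Lifted: the jaws are at crop (87,55) and (272,55), symmetric, and the side view shows the tongs level in the gripper. Next I'll hover over the pink cake.

{"api": "arm_command", "payload": {"series": [{"x": 0, "y": 0, "yaw": 3, "z": 0, "grip": 0.43}, {"x": 0, "y": 0, "yaw": 4, "z": 0, "grip": 0.43}, {"x": 0, "y": 0, "yaw": 4, "z": 0, "grip": 0.43}, {"x": 0, "y": 0, "yaw": 2.4, "z": 0, "grip": 0.43}, {"x": -0.4, "y": -1.3, "yaw": 0, "z": 0, "grip": 0.43}, {"x": -0.8, "y": -2.5, "yaw": 0, "z": 0, "grip": 0.43}, {"x": -0.9, "y": -3.5, "yaw": 0, "z": 0, "grip": 0.43}, {"x": -1, "y": -3.5, "yaw": 0, "z": 0, "grip": 0.43}, {"x": -1, "y": -3.5, "yaw": 0, "z": 0, "grip": 0.43}, {"x": -1, "y": -3.5, "yaw": 0, "z": 0, "grip": 0.43}, {"x": -1, "y": -3.5, "yaw": 0, "z": 0, "grip": 0.43}, {"x": -0.9, "y": -3.5, "yaw": 0, "z": 0, "grip": 0.43}, {"x": -0.8, "y": -3, "yaw": 0, "z": 0, "grip": 0.43}, {"x": -0.5, "y": -1.9, "yaw": 0, "z": 0, "grip": 0.43}, {"x": -0.27, "y": -1, "yaw": 0, "z": 0, "grip": 0.43}, {"x": 0, "y": 0, "yaw": 0, "z": 0, "grip": 0.43}, {"x": 0, "y": 0, "yaw": 0, "z": 0, "grip": 0.43}, {"x": 0, "y": 0, "yaw": 0, "z": 0, "grip": 0.43}]}}

```text
t: 8.02
tool_pos: [0.4474, 0.235, 0.1739]
tcp_rot: [0.0, 0.997, -0.078, -0.0]
ft_force: [0.3, 0.3, -0.9]
grip_width: 0.0488
grasp_force: 4.4
```

```bash
python3 - <<'E'
from h import *
st=ctrl.observe();print({k:np.round(st[k],4) for k in('t','tool_pos','grip_width','grasp_force','tcp_rot')})
c=ctrl.capture('wrist');save(c,'w5');T=wT(c,st)
h=cv2.cvtColor(c['img'],cv2.COLOR_RGB2HSV).astype(int);H,S,V=h[...,0],h[...,1],h[...,2]
n,l,s,ce=cv2.connectedComponentsWithStats(((H>160)&(S>80)&(V>100)).astype(np.uint8))
i=1+np.argmax(s[1:,4]);q,r=cv2.minEnclosingCircle(np.argwhere(l==i)[:,::-1].astype(np.float32))
p=onz(c,*q,.046,T);print(q,r,s[i],p)
w=T@np.linalg.inv(np.array(c['mount']));pt=np.linalg.inv(w)@np.append(p,1);print('cake in tool',pt)
# where cake-plane should be: jaw mid at tool x .095
a=cv2.imread('pics/w5.png');print(proj(c,(w@[.095,0,.06,1])[:3],T))
E
```

```text
{'t': np.float64(8.025), 'tool_pos': array([0.4474, 0.235 , 0.1739]), 'grip_width': np.float64(0.0488), 'grasp_force': np.float64(4.3683), 'tcp_rot': array([ 0.    ,  0.9969, -0.0782, -0.    ])}
(282.5, 76.76087188720703) 35.05103302001953 [ 250   42   66   70 3392] [0.53931206 0.21998059 0.046     ]
cake in tool [9.31094927e-02 5.07089730e-04 1.27928008e-01 1.00000000e+00]
[282.20300703  48.3410023 ]
```

View pics/w5.png

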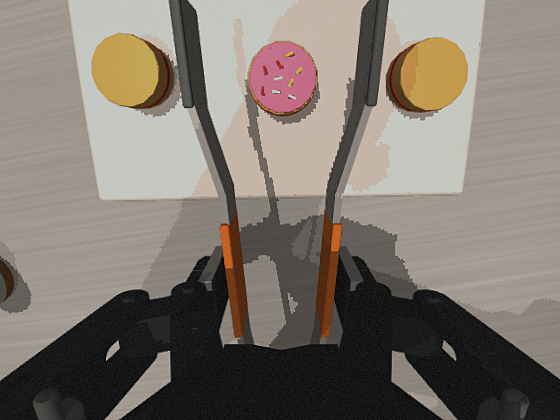

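The pink cake at (282,77) sits midway between the jaws, which run from (190,105) and (370,105) upward. The cake is at tool x 93 mm, y 0.5 mm, right at the middle of the jaws. I'll go straight down and squeeze.

{"api": "arm_command", "payload": {"series": [{"x": 0, "y": 0, "yaw": 0, "z": 1, "grip": 0.43}, {"x": 0, "y": 0, "yaw": 0, "z": 2, "grip": 0.43}, {"x": 0, "y": 0, "yaw": 0, "z": 2, "grip": 0.43}, {"x": 0, "y": 0, "yaw": 0, "z": 1.5, "grip": 0.43}, {"x": 0, "y": 0, "yaw": 0, "z": 1, "grip": 0.43}, {"x": 0, "y": 0, "yaw": 0, "z": 0.5, "grip": 0.43}, {"x": 0, "y": 0, "yaw": 0, "z": 0, "grip": 0.43}, {"x": 0, "y": 0, "yaw": 0, "z": 0, "grip": 0.48}, {"x": 0, "y": 0, "yaw": 0, "z": 0, "grip": 0.52}, {"x": 0, "y": 0, "yaw": 0, "z": 0, "grip": 0.56}, {"x": 0, "y": 0, "yaw": 0, "z": 0, "grip": 0.6}, {"x": 0, "y": 0, "yaw": 0, "z": 0, "grip": 0.7}, {"x": 0, "y": 0, "yaw": 0, "z": 0, "grip": 0.85}, {"x": 0, "y": 0, "yaw": 0, "z": 0, "grip": 1}, {"x": 0, "y": 0, "yaw": 0, "z": 0, "grip": 1}, {"x": 0, "y": 0, "yaw": 0, "z": 0, "grip": 1}], "squeeze": 30}}

```text
t: 10.07
tool_pos: [0.4474, 0.2359, 0.094]
tcp_rot: [-0.0, 0.997, -0.078, 0.0]
ft_force: [-1.5, 1.1, 1.9]
grip_width: 0.0354
grasp_force: 30.9
```

```bash
python3 - <<'E'
from h import *
st=ctrl.observe();print({k:np.round(st[k],4) for k in('t','tool_pos','grip_width','grasp_force','ft_force')})
c=ctrl.capture('wrist');save(c,'w6')
E
```

```text
{'t': np.float64(10.075), 'tool_pos': array([0.4474, 0.2359, 0.094 ]), 'grip_width': np.float64(0.0354), 'grasp_force': np.float64(30.8881), 'ft_force': array([-1.5115,  1.0541,  1.9287])}
```

View pics/w6.png

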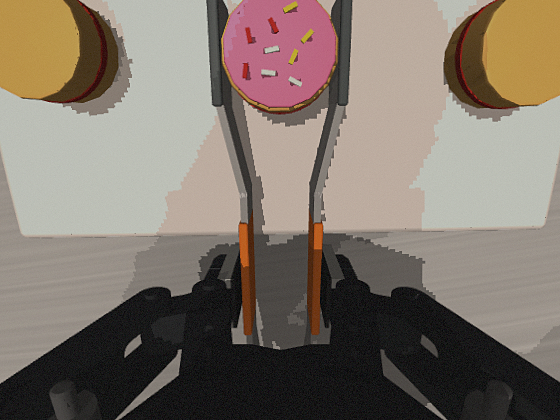

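The jaws now hold the pink cake at (280,50) and the plain cakes are untouched. The grip opening of 35.4 mm matches the expected 36 mm, so I'll lift slowly.

{"api": "arm_command", "payload": {"series": [{"x": 0, "y": 0, "yaw": 0, "z": -0.4, "grip": 1}, {"x": 0, "y": 0, "yaw": 0, "z": -0.8, "grip": 1}, {"x": 0, "y": 0, "yaw": 0, "z": -1.2, "grip": 1}, {"x": 0, "y": 0, "yaw": 0, "z": -1.5, "grip": 1}, {"x": 0, "y": 0, "yaw": 0, "z": -1.5, "grip": 1}, {"x": 0, "y": 0, "yaw": 0, "z": -1.5, "grip": 1}, {"x": 0, "y": 0, "yaw": 0, "z": -1.5, "grip": 1}, {"x": 0, "y": 0, "yaw": 0, "z": -1.2, "grip": 1}, {"x": 0, "y": 0, "yaw": 0, "z": -0.9, "grip": 1}, {"x": 0, "y": 0, "yaw": 0, "z": 0, "grip": 1}, {"x": 0, "y": 0, "yaw": 0, "z": 0, "grip": 1}, {"x": 0, "y": 0, "yaw": 0, "z": 0, "grip": 1}]}}

```text
t: 11.62
tool_pos: [0.4472, 0.2356, 0.1983]
tcp_rot: [0.0, 0.997, -0.078, -0.0]
ft_force: [-0.8, 0.2, -1.0]
grip_width: 0.0353
grasp_force: 30.6
```

```bash
python3 - <<'E'
from h import *
import pickle
c=ctrl.capture('wrist');cc={}
for nm,img in(('w6',cv2.cvtColor(cv2.imread('pics/w6.png'),cv2.COLOR_BGR2RGB)),('now',c['img'])):
  h=cv2.cvtColor(img,cv2.COLOR_RGB2HSV).astype(int);H,S,V=h[...,0],h[...,1],h[...,2]
  m=((H>160)&(S>80)&(V>100)).astype(np.uint8);n,l,s,ce=cv2.connectedComponentsWithStats(m);i=1+np.argmax(s[1:,4]);print(nm,s[i],ce[i])
st,c=pickle.load(open('w2.pkl','rb'));T=wT(c,st)
g=c['img'].astype(int);m=((g.min(2)>185)|((g[...,1]>g[...,0]-2)&(g.min(2)>120)));m[:, :440]=0;m[270:]=0
v,u=np.nonzero(m);P=np.array([onz(c,a,b,.016,T)[:2] for a,b in zip(u[::5],v[::5])]);print(len(u),P.min(0),P.max(0))
E
```

```text
w6 [ 223    0  113  107 9302] [279.13179961  50.02881101]
now [ 224    0  112  107 9248] [279.22967128  50.12424308]
11465 [ 0.39486041 -0.39972607] [ 0.56289    -0.26965228]
```

The cake rose with the jaws and has not shifted in the picture. The plate's edges span x 0.395 to 0.563 (168 mm, as it should be), so its centre is about (0.479,-0.355). Carrying the cake there.

{"api": "arm_command", "payload": {"series": [{"x": 0, "y": 1, "yaw": 0, "z": 0, "grip": 1}, {"x": 0.1, "y": 2, "yaw": 0, "z": 0, "grip": 1}, {"x": 0.2, "y": 3.5, "yaw": 0, "z": 0, "grip": 1}, {"x": 0.2, "y": 3.5, "yaw": 0, "z": 0, "grip": 1}, {"x": 0.2, "y": 3.5, "yaw": 0, "z": 0, "grip": 1}, {"x": 0.2, "y": 3.5, "yaw": 0, "z": 0, "grip": 1}, {"x": 0.2, "y": 3.5, "yaw": 0, "z": 0, "grip": 1}, {"x": 0.2, "y": 3.5, "yaw": 0, "z": 0, "grip": 1}, {"x": 0.2, "y": 3.5, "yaw": 0, "z": 0, "grip": 1}, {"x": 0.2, "y": 3.5, "yaw": 0, "z": 0, "grip": 1}, {"x": 0.2, "y": 3.5, "yaw": 0, "z": 0, "grip": 1}, {"x": 0.2, "y": 3.5, "yaw": 0, "z": 0, "grip": 1}, {"x": 0.2, "y": 3.5, "yaw": 0, "z": 0, "grip": 1}, {"x": 0.2, "y": 3.5, "yaw": 0, "z": 0, "grip": 1}, {"x": 0.2, "y": 3.5, "yaw": 0, "z": 0, "grip": 1}, {"x": 0.2, "y": 3.5, "yaw": 0, "z": 0, "grip": 1}, {"x": 0.2, "y": 2.9, "yaw": 0, "z": 0, "grip": 1}, {"x": 0.1, "y": 1.9, "yaw": 0, "z": 0, "grip": 1}, {"x": 0, "y": 1, "yaw": 0, "z": 0, "grip": 1}, {"x": 0, "y": 0, "yaw": 0, "z": 0, "grip": 1}]}}

```text
t: 14.18
tool_pos: [0.3885, -0.3406, 0.1988]
tcp_rot: [-0.0, 0.997, -0.078, -0.0]
ft_force: [0.0, 0.6, -1.0]
grip_width: 0.0355
grasp_force: 30.5
```

{"api": "arm_command", "payload": {"series": [{"x": 0, "y": 0, "yaw": 0, "z": 0, "grip": 1}, {"x": 0, "y": 0, "yaw": 0, "z": 0, "grip": 1}, {"x": 0, "y": 0, "yaw": 0, "z": 0, "grip": 1}, {"x": 0, "y": 0, "yaw": 0, "z": 0, "grip": 1}, {"x": 0, "y": 0, "yaw": 0, "z": 0, "grip": 1}, {"x": 0, "y": 0, "yaw": 0, "z": 0, "grip": 1}]}}

```text
t: 14.92
tool_pos: [0.3894, -0.3402, 0.1989]
tcp_rot: [0.0, 0.997, -0.078, -0.0]
ft_force: [-0.1, 0.1, -2.9]
grip_width: 0.0349
grasp_force: 30.5
```

```bash
python3 - <<'E'
from h import *
c=ctrl.capture('wrist');t=ctrl.capture('side')
a=cv2.cvtColor(c['img'],cv2.COLOR_RGB2BGR)[:300,80:480];b=cv2.resize(cv2.cvtColor(t['img'],cv2.COLOR_RGB2BGR)[70:220,260:460],(400,300))
cv2.imwrite('pics/w7.png',np.hstack([a,b]))
st=ctrl.observe();print({k:np.round(st[k],4) for k in('t','tool_pos','grip_width','grasp_force','dq')})
E
```

```text
{'t': np.float64(15.025), 'tool_pos': array([ 0.3894, -0.3402,  0.1989]), 'grip_width': np.float64(0.0354), 'grasp_force': np.float64(30.5358), 'dq': array([-0.001 , -0.001 ,  0.0001,  0.0001, -0.0025,  0.0003])}
```

View pics/w7.png

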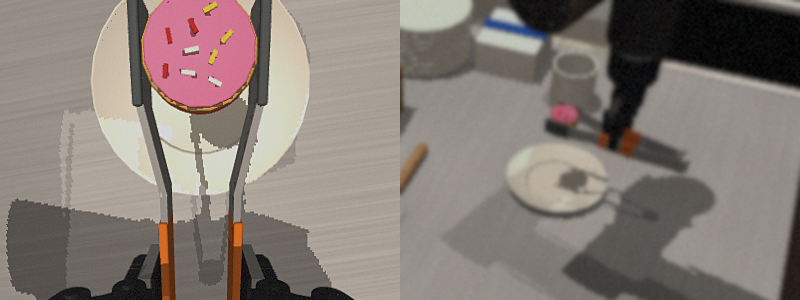

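The cake is at crop (200,50), still level in the jaws and above the plate centred near (200,85). The arm is still, and the computed cake position is (0.481,-0.355), within a few mm of the plate's middle. Handing in.

```bash
python3 -c "
from workcell import ctrl
print(ctrl.finish_job())"
```

```text
the job is handed in; nothing more can be done
None
```

I handed the job in at about 15 s with the pink cake held level and still in the squeezed tongs, within a few mm of the plate's middle and about 10 cm above it; the hand-in returned no verdict.

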